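# Index the block stage four clicks and pin it

### The job

The square reference block on the small indexing stage needs a fresh spot for its next hardness reading: with a fingertip, gently push one of the stage's three spokes so that the table turns clockwise, seen from above, by exactly four clicks, never over to a fifth and never a click backwards. Then press the lock pin at the front of the stage fully home, so that the table can no longer turn. Push only, do not grip the spokes; leave the block seated and untouched in its nest and do not disturb the things standing round the stage.

Things in the scene. Friction and masses are not known exactly. Their poses are not given: they have to be found in the camera images.
- index_stage: indexing stage, fixed. Dark steel base plate 228 x 150 x 10 mm (x from -108 to 120). Origin: on the table's vertical turning axis, at bench level. x points to its back (detent plunger block, 28 mm high, 65 to 121 mm from the axis), -x to its front (lock pin), z up. On the base a toothed ring (24 teeth, outer radius 69 mm, top 22 mm high), a neck, and the table plate with three spokes in its rim
- index_table (a joint): table angle in rad, 0 at the start, + clockwise seen from above. A spring roller clicks in every 15 degrees (0.262); four clicks = 1.047. Leaving a click takes 3 to 4 N at 80 mm on a spoke; about half-way the table snaps on into the next click by itself, ahead of the finger, and stays there. Do not push a spoke over 5 degrees beyond where it rests in the fourth click
- spoke_front (a point): point on the front spoke's axis, 80 mm from the turning axis, 63 mm above the bench; turns with the table. Spokes: level steel rods 10 mm thick, 120 degrees apart, bare from 42 to 88 mm from the turning axis, a black 16 mm ball at the end (centre at 96 mm). A fingertip 53 mm above the bench clears all that is below. Starts 195 degrees anticlockwise from the stage's x axis
- spoke_right (a point): the same point on the second spoke, at the start 315 degrees anticlockwise from the stage's x axis
- spoke_left (a point): the same point on the third spoke, at the start 75 degrees anticlockwise from the stage's x axis
- lock_pin (a joint): how far the lock pin is pressed down, in m: 0 raised (start), 0.008 home on its stop. Moves straight down with about 3 N of friction and stays where it is left. It can go home only while the table rests in a click: its nose passes between two teeth and then blocks the table
- lock_pin_top (a point): centre of the top of the lock pin's round knurled steel head, 20 mm across, 66 mm in front of the turning axis (on the stage's -x axis), 49 mm above the bench when raised, 41 when home; bracket below it 36 mm high. At the start the front spoke stands 15 degrees beside it and partly above it; four clicks on, the nearest spoke is 45 degrees away
- ref_block_center (a point): centre of the square steel reference block, 50 x 50 x 10 mm, loose, lying between eight dowel pins (6 mm high) on the round table plate (radius 38 mm, top 69 mm above the bench); the block's top is 79 mm above the bench; it turns with the table
- round_block: round steel test block, 64 mm across, 15 mm high, loose, to the right of the stage; origin: centre of its underside. Farther right (y below -0.43, x above 0.41) stands a large fixed tester 0.64 m high whose eyepiece head overhangs to x = 0.33 from 0.45 m up, with a camera box at y below -0.31, 0.41 m up; keep the arm clear of it
- specimen: black resin-mounted specimen, a disc 30 mm across, 16 mm high, loose behind the stage; origin: centre of its underside
- specimen_b: another black resin-mounted specimen, 30 mm across, 18 mm high, loose behind the stage; origin: centre of its underside. Farther left (y above 0.12, x above 0.42) stands a tall fixed tester with bars at 0.2 m height; keep the arm clear of it
- magnifier: folded black pocket magnifier, 50 x 36 x 18 mm, loose behind the stage; origin: centre of its underside

How it is judged:
On the way, in this order (a step that is already met when the one before it is completed fails the run):
1. the table has been turned four clicks clockwise and rests in the fourth, the lock pin still up (value of joint index_table between 0.995 and 1.1 rad and value of joint lock_pin below 0.003 m), for 0.2 s.
2. the lock pin is pressed home (value of joint lock_pin above 0.007 m), for 0.2 s.
At the end, for the whole second after the job is handed in: the table rests four clicks clockwise from its start (60 degrees, within 3), the lock pin is down by at least 7 of its 8 mm, and the block lies flat in its nest (value of joint index_table between 0.995 and 1.1 rad and velocity of joint index_table between -0.05 and 0.05 rad/s and value of joint lock_pin above 0.007 m and z of ref_block_center in the frame of index_stage below 0.076 m and horizontal distance between ref_block_center and index_stage below 0.004 m); the robot touches nothing.
It fails at once if the table was turned past the fourth click (towards a fifth) or backwards (value of joint index_table above 1.178 rad or value of joint index_table below -0.131 rad).
It fails at once if the table or its spokes were gripped or shoved hard (over 15 N) (contact force between the fingers and index_table above 15 N).
It fails at once if the reference block was touched (contact force between any of the arm, the fingers and ref_block above 0.5 N).
It fails at once if the reference block was lifted out of its nest (z of ref_block_center in the frame of index_stage above 0.08 m).
It fails at once if a thing standing round the stage was moved by over 15 mm (distance of any of round_block, specimen, specimen_b, magnifier from where it was at the start of the episode above 0.015 m).
It also fails if it takes over 51 s, if anything falls off the work surface, if the arm or the gripper's body presses on something with over 40 N, if the wrist force passes 120 N, or if a joint passes its speed limit or range.

### The arm

A 6-joint arm with a two-finger parallel gripper is mounted at the origin on a cart in front of the work surface, level with it; the furniture and walls round the work are solid. World frame = base frame: x ahead of the robot, y to its left, z up, the work surface at z = 0. Lengths are in m, angles in rad, forces in N, time in s.
With the tool pointing down it reaches from about 0.25 to 0.775 m from the base axis. Payload 4 kg.
Tool frame: the origin (TCP) lies midway between the tips of the shut fingers; the grasp point (between the pads) lies 19 mm behind it; z points along the fingers, y is the direction in which the jaws open and shut (so a half turn about z gives the same grasp; the last joint's range is limited). The gripper opens to 94 mm and grips with 3 to 60 N. Pads are 16 mm wide; open, the fingers measure 119 mm over their backs; the gripper's body (75 mm by 177 mm) begins 78 mm behind the grasp point.
Start: joints at [-1.366, 0.087, 1.371, -0, 1.684, -0.103], TCP at [0.167, -0.524, 0.206] pointing down, gripper open.
Joint ranges: [-3.1, 3.1], [-0.76, 2.03], [0.27, 2.55], [-1.08, 4.22], [0.17, 2.65], [-2.57, 2.57]. Speed limits (rad/s): [2.79, 2.79, 3.14, 3.14, 3.14, 3.14].

### API

Orientations are given as [roll, pitch, yaw] about the fixed x, y, z axes, in that order (R = Rz(yaw) Ry(pitch) Rx(roll)).
In Python, from bench import robot, cams gives the robot as it stands.
- The arm moves only by the tool step_arm, never from a script. Its argument "plan" is a list that holds one entry, the list of rows, each a list of 5 numbers: the shift along the world's x, y, z in mm, then the turn about the world's z in rad, then the opening in per cent of the stroke, from 0 (shut) to 100 (fully open). In form: [[[tx, ty, tz, turn, fingers], ...]]. A call has 1 to 8 rows; each row is the pose to reach, as a shift and turn from the pose commanded when the call began; what a row does not reach only later rows make up. A row lasts 1/12 s, in which the tool goes at most 41.7 mm and 7.16 degrees, less where a joint would pass 70% of its speed; a pose out of reach is approached as far as the arm can. A call with a gripper value outside its range is refused whole. The fingers move at their own pace and stop on an object; the grip force is fixed at half the most. Time passes only in rows, so rows that repeat a pose let the fingers close. It gives the time, the measured TCP pose, the force and the opening at its end, in the units of the state.
- robot.get_obs(): the state, without advancing time (a new reading comes with each control period).
- cams.snapshot(name): name is "side" or "top" or "wrist"; returns a dict with "frame" (400x640x3 uint8, red, green, blue), "camera_matrix" (3x3 intrinsics, pixels), "origin" and "attitude" of the camera in the world; the wrist camera has in their place "T_tool_cam" (4x4, takes a point from camera to tool coordinates, whose origin is the TCP and whose axes are the flange's). Camera axes: x right, y down, z forward; pixel columns grow to the right and rows downward; lengths in m; the calibration is good to about 2 mm. The wrist camera is an equidistant fisheye: a pixel r from the principal point sees the ray r / f radians off the axis. A picture is of the moment at which its call begins: read the wrist's pose just before it. There is no depth.
- robot.close_job(): hands the job in, once; it reports no verdict.
The state is a dict: "time": time; "joint_positions": joint angles; "qvel": joint speeds; "joint_torque": joint torques, N m; "tool_pos": TCP position; "ee_rot": TCP orientation; "wrist_force": force on the tool from outside, world axes, zero at the start; "wrist_torque": the same for the moment, N m; "width": finger opening in m.
Only numpy, scipy, OpenCV 4.12 (cv2) and the standard library are available. Lean on these libraries where they do the work, as an engineer would, in place of code of your own. Each camera call takes 0.05 s, during which the arm holds its last target. There are 200 camera calls.

## Working session

There is one attempt and no reset: what is moved stays moved. The work goes in short steps, Python scripts to look and compute and a tool call to move; the robot and the scene stay as the last step left them, time stands still between calls to the robot, and variables do not carry over. Pictures are saved under pics/ and viewed, about 8 in all and at most 12, crops included, and the job is handed in when it is done.

Besides the shell and the picture viewer there is one more tool, called as name(argument=value, ...), one argument or row to a line, values as JSON. step_arm: Moves the arm, as the interface text tells. Its arguments: {"type":"object","properties":{"plan":{"type":"array"}},"required":["plan"]}

```bash
mkdir -p pics
python3 - <<'E'
from bench import robot,cams
import cv2,numpy as np
o=robot.get_obs();print(o)
for n in("top","side"):
    s=cams.snapshot(n);cv2.imwrite(f"pics/{n}0.png",s["frame"][:,:,::-1]);print(n,s["camera_matrix"],s["origin"],s["attitude"])
E
```

```text
{'time': 0.0, 'joint_positions': array([-1.36606380e+00,  8.79569773e-02,  1.37221863e+00, -3.97961843e-06,
        1.68357796e+00, -1.03073266e-01]), 'qvel': array([ 0.00153157, -0.00068871,  0.00054188, -0.00062774,  0.00151107,
       -0.00109989]), 'joint_torque': array([-1.38147952e-04, -3.40184462e+01, -3.02426434e+01,  7.17862439e-02,
        3.31257808e-02, -1.63668938e-04]), 'tool_pos': array([ 0.16653226, -0.5236248 ,  0.20432116]), 'ee_rot': array([-3.13944280e+00, -2.18403461e-04,  3.07805110e-01]), 'wrist_force': array([-0.10270705,  0.20036802, -0.22705066]), 'wrist_torque': array([-0.0204357 ,  0.00183667, -0.04171431]), 'width': 0.09377194559095421}
top [[466.83379011   0.         325.21085673]
 [  0.         466.83379011 197.26898954]
 [  0.           0.           1.        ]] [ 0.50717216 -0.09606431  1.00531751] [-3.00588507  0.00863037 -1.56381804]
side [[475.9632807    0.         322.01142767]
 [  0.         475.9632807  202.24842672]
 [  0.           0.           1.        ]] [0.17103655 0.35161967 0.83189948] [-2.41097519  0.01058939 -2.34149002]
```

View pics/top0.png

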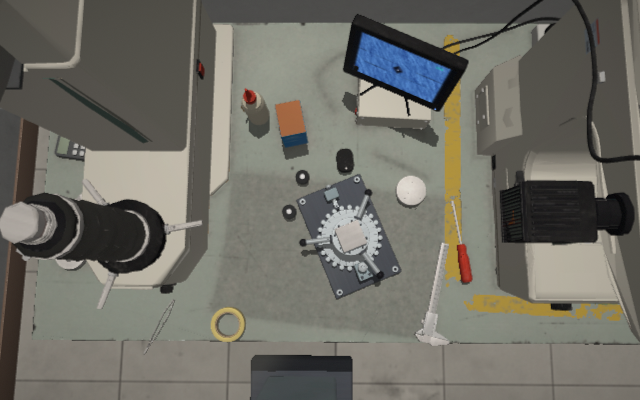

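View pics/side0.png

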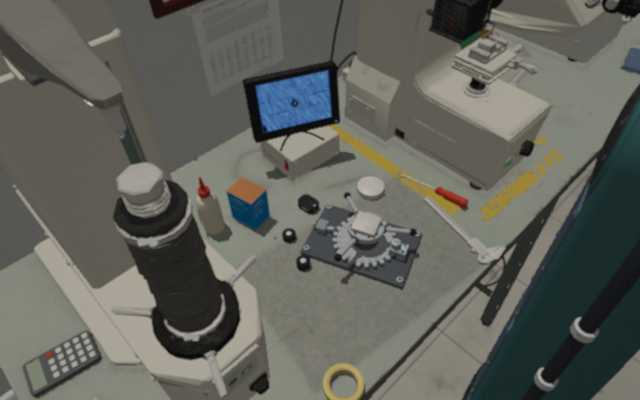

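The top view shows the stage centred near (350,236), with balls near (304,243), (368,192) and (379,275), and the lock pin near (364,268). The side view shows the same layout, with the block at about (367,224). Next I measure the balls and the block in both views.

```bash
cat > h.py <<'E'
import numpy as np,cv2
from scipy.spatial.transform import Rotation as R
from bench import robot,cams
def ray(s,px):
    d=R.from_euler('xyz',s["attitude"]).as_matrix()@np.linalg.inv(s["camera_matrix"])@[px[0],px[1],1.]
    return np.array(s["origin"]),d
def plane(s,px,z):
    o,d=ray(s,px); return o+d*(z-o[2])/d[2]
def proj(s,p):
    q=s["camera_matrix"]@(R.from_euler('xyz',s["attitude"]).as_matrix().T@(np.array(p)-s["origin"])); return q[:2]/q[2]
def blobs(s,mask,z,lo,hi,c,rad):
    n,_,st,ce=cv2.connectedComponentsWithStats(mask.astype(np.uint8),connectivity=4)
    return [(np.round(ce[i],1),st[i,2:5],np.round(plane(s,ce[i],z),4)) for i in range(1,n) if lo<st[i,4]<hi and np.hypot(*(ce[i]-c))<rad]
E
python3 - <<'E'
from h import *
for n,c in(("top",(350,236)),("side",(367,235))):
    s=cams.snapshot(n);f=s["frame"].astype(int)
    print(n);[print(*b) for b in blobs(s,f.max(2)<42,.063,8,300,c,75)]
    g=f.min(2); print("bright",*[b for b in blobs(s,(g>150),.079,150,3000,c,40)])
    x,y=c;k=s["frame"][y-65:y+65,x-75:x+75,::-1]
    cv2.imwrite(f"pics/{n}1.png",cv2.resize(k,None,fx=4,fy=4,interpolation=cv2.INTER_CUBIC))
a=cv2.imread("pics/top1.png");b=cv2.imread("pics/side1.png");cv2.imwrite("pics/both1.png",cv2.resize(np.vstack([a,b]),(346,600)) if 0 else cv2.resize(np.hstack([a,b]),(800,347)))
E
```

```text
top
[367.7 192.1] [ 6  6 24] [ 0.647  -0.1736  0.063 ]
[302.3 242.3] [ 6  7 27] [ 0.544  -0.0415  0.063 ]
[377.4 276.7] [15 11 74] [ 0.4769 -0.1919  0.063 ]
bright (array([350.8, 231.2]), array([  75,   67, 1906], dtype=int32), array([ 0.566 , -0.1384,  0.079 ])) (array([337.5, 259.2]), array([ 39,  21, 235], dtype=int32), array([ 0.5108, -0.1123,  0.079 ]))
side
[308.1 203.7] [ 20  18 208] [ 0.6891 -0.0981  0.063 ]
[412.8 232.4] [ 6  6 24] [ 0.4807 -0.1969  0.063 ]
[364.7 245.7] [22  8 80] [ 0.527  -0.1018  0.063 ]
[409.4 253.8] [12 12 33] [ 0.4518 -0.1499  0.063 ]
[303.7 263.3] [ 13  17 116] [0.5815 0.014  0.063 ]
[337.5 257.5] [ 6  6 32] [ 0.5451 -0.0426  0.063 ]
[393.9 256.9] [4 4 9] [ 0.4684 -0.1225  0.063 ]
[351.8 267.7] [ 6  8 22] [ 0.5088 -0.0452  0.063 ]
bright (array([365.2, 222.1]), array([ 27,  21, 390], dtype=int32), array([ 0.5594, -0.1374,  0.079 ]))
```

View pics/top1.png

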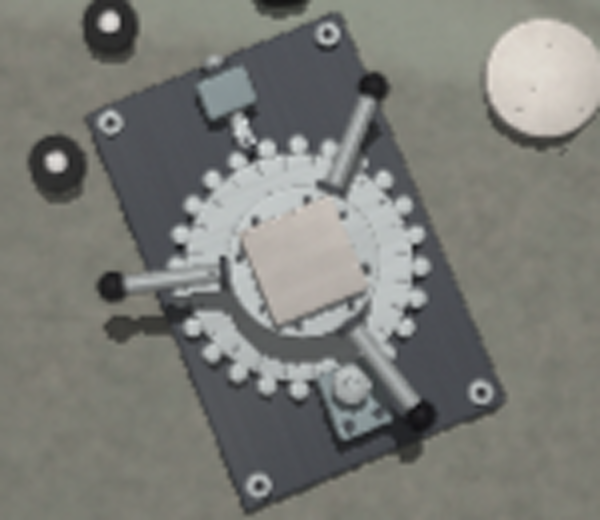

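step_arm(
  plan=[
    [[6, 40, 0, 0, 0], [12, 80, 0, 0.1, 0], [18, 120, 0, 0.2, 0], [24, 160, 0, 0.3, 0], [36, 200, 0, 0.4, 0], [60, 230, 0, 0.5, 0], [85, 260, 0, 0.6, 0], [110, 290, 0, 0.7, 0]],
  ],
)

```text
time: 0.87
tool_pos: [0.2769, -0.2325, 0.2057]
ee_rot: [3.14, 0.0, 1.011]
wrist_force: [0.2, 0.7, 0.4]
width: 0.0443
```

step_arm(
  plan=[
    [[20, 30, 0, 0.05, 0], [45, 60, 0, 0.1, 0], [75, 88, 0, 0.15, 0], [110, 98, 0, 0.18, 0], [150, 98, 0, 0.18, 0], [190, 98, 0, 0.18, 0], [230, 98, 0, 0.18, 0], [270, 98, 0, 0.18, 0]],
  ],
)

```text
time: 1.53
tool_pos: [0.5484, -0.1355, 0.2051]
ee_rot: [-3.141, 0.0, 1.189]
wrist_force: [0.1, -0.5, 0.6]
width: 0.0006
```

step_arm(
  plan=[
    [[40, 0, 0, 0, 0], [80, 0, 0, 0, 0], [85, 0, 0, 0, 0], [85, 0, -35, 0, 0], [85, 0, -70, 0, 0], [85, 0, -95, 0, 0], [85, 0, -95, 0, 0]],
  ],
)

```text
time: 2.12
tool_pos: [0.6269, -0.1349, 0.1024]
ee_rot: [-3.127, 0.001, 1.188]
wrist_force: [-1.7, 0.3, -0.5]
width: 0.0007
```

Run:
```python
from h import *
o=robot.get_obs();print(o["tool_pos"],o["ee_rot"],o["wrist_force"])
ims=[]
for n,c in(("top",(350,236)),("side",(350,225))):
    s=cams.snapshot(n);x,y=c
    print(n,proj(s,o["tool_pos"])-[x-65,y-75])
    if n=="top":print("pin",plane(s,(363,267),.049),"blk",plane(s,(351.2,236.5),.079))
    ims.append(cv2.resize(s["frame"][y-75:y+75,x-65:x+65,::-1],None,fx=3,fy=3,interpolation=cv2.INTER_CUBIC))
cv2.imwrite("pics/b2.png",np.hstack(ims))
```

```text
[ 0.62693368 -0.13488817  0.10241091] [-3.12722857e+00  1.40904909e-03  1.18782795e+00] [-1.66421189  0.26617292 -0.5194956 ]
top [64.54198884 38.17426184]
pin [ 0.49563872 -0.16441409  0.049     ] blk [ 0.55554246 -0.13916949  0.079     ]
side [55.88894511 47.69584339]
```

View pics/b2.png

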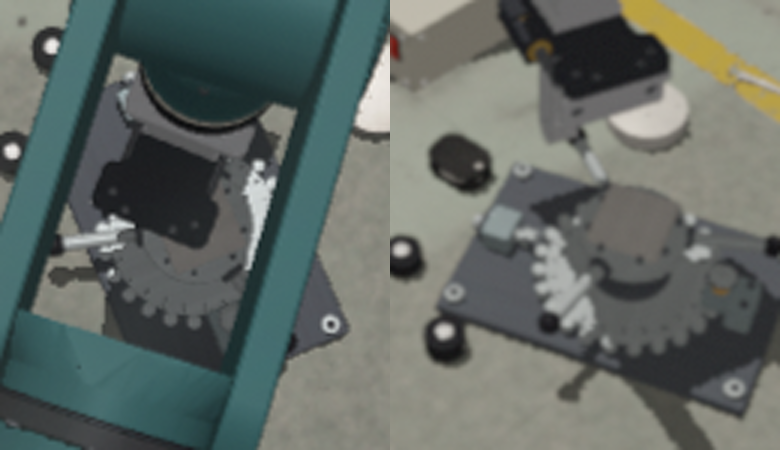

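The pin and block agree with the fitted centre to within 2 mm. The finger is above the gap on the anticlockwise side of the right spoke. The measured pose is a little off the command, so I check whether it has settled.

step_arm(
  plan=[
    [[0, 0, 0, 0, 0], [0, 0, 0, 0, 0]],
  ],
)

```text
time: 2.38
tool_pos: [0.6331, -0.1367, 0.1141]
ee_rot: [3.136, -0.0, 1.188]
wrist_force: [0.0, -0.4, 1.1]
width: 0.0003
```

Run:
```python
from h import *
o=robot.get_obs();print(o)
```

```text
{'time': 2.3833, 'joint_positions': array([-3.00183795e-01,  3.31079241e-01,  1.26341967e+00,  1.53578543e-05,
        1.54130965e+00,  8.29528996e-02]), 'qvel': array([ 0.00185302, -0.00193978, -0.00173512,  0.00066687, -0.0024941 ,
       -0.00104529]), 'joint_torque': array([-7.79783382e-03, -4.26043904e+01, -2.89322501e+01,  7.38182548e-02,
        1.09102632e-02, -3.54853164e-04]), 'tool_pos': array([ 0.63313832, -0.136725  ,  0.11406945]), 'ee_rot': array([ 3.13582972e+00, -4.94555372e-04,  1.18766065e+00]), 'wrist_force': array([ 0.0483166 , -0.35059026,  1.11153084]), 'wrist_torque': array([-0.03747175, -0.06452897,  0.05276206]), 'width': 0.0003126764887597048}
```

step_arm(
  plan=[
    [[0, 0, -10, 0, 0], [0, 0, -20, 0, 0], [0, 0, -30, 0, 0], [0, 0, -40, 0, 0], [0, 0, -48, 0, 0], [0, 0, -53, 0, 0], [0, 0, -55, 0, 0], [0, 0, -55, 0, 0]],
  ],
)

```text
time: 3.05
tool_pos: [0.6312, -0.136, 0.0545]
ee_rot: [-3.14, 0.0, 1.188]
wrist_force: [-0.2, -0.4, 0.5]
width: 0.0007
```

step_arm(
  plan=[
    [[0, 0, 0, 0, 0], [0, 0, 0, 0, 0], [0, 0, 0, 0, 0]],
  ],
)

```text
time: 3.3
tool_pos: [0.6321, -0.1363, 0.0563]
ee_rot: [3.14, -0.0, 1.188]
wrist_force: [0.6, 0.4, -0.3]
width: 0.0002
```

Run:
```python
from h import *
C=np.array([.557,-.138])
P0=robot.get_obs()["tool_pos"];print(P0,robot.get_obs()["ee_rot"])
# finger on the ccw side: contact when spoke at angle a (table turned t): d=13
for t in(-6,-3,0,2,4,6,8,9,10,12,15,20,23,30,38,45,50,53,54,55):
    a=np.radians(338-t);u=np.array([np.cos(a),np.sin(a)]);n=np.array([-u[1],u[0]])
    p=C+.070*u+.013*n;print(t,np.round((p-P0[:2])*1e3,1),"turn",round(-np.radians(t),3))
```

```text
[ 0.63214644 -0.13630503  0.05633959] [ 3.14000880e+00 -1.30034336e-04  1.18779317e+00]
-6 [-4.3 -8.5] turn 0.105
-3 [ -4.7 -12.2] turn 0.052
0 [ -5.4 -15.9] turn -0.0
2 [ -5.9 -18.3] turn -0.035
4 [ -6.5 -20.7] turn -0.07
6 [ -7.2 -23.1] turn -0.105
8 [ -8.  -25.4] turn -0.14
9 [ -8.4 -26.6] turn -0.157
10 [ -8.9 -27.8] turn -0.175
12 [ -9.8 -30.1] turn -0.209
15 [-11.4 -33.4] turn -0.262
20 [-14.4 -38.9] turn -0.349
23 [-16.5 -42. ] turn -0.401
30 [-21.8 -48.9] turn -0.524
38 [-28.9 -55.8] turn -0.663
45 [-35.8 -61.1] turn -0.785
50 [-41.2 -64.3] turn -0.873
53 [-44.5 -65.9] turn -0.925
54 [-45.6 -66.5] turn -0.942
55 [-46.7 -67. ] turn -0.96
```

step_arm(
  plan=[
    [[-2, -4, 0, 0, 0], [-4, -8, 0, 0, 0], [-5, -11, 0, 0, 0], [-5, -12, 0, 0, 0], [-5, -13, 0, 0, 0], [-5, -14, 0, 0, 0], [-5, -14, 0, 0, 0], [-5, -14, 0, 0, 0]],
  ],
)

```text
time: 3.97
tool_pos: [0.6266, -0.1502, 0.0555]
ee_rot: [3.142, -0.0, 1.188]
wrist_force: [0.8, 0.1, -0.1]
width: 0.0006
```

step_arm(
  plan=[
    [[0, -1, 0, 0, 0], [0, -2, 0, 0, 0], [0, -2, 0, 0, 0], [0, -2, 0, 0, 0]],
  ],
)

```text
time: 4.3
tool_pos: [0.6266, -0.151, 0.0555]
ee_rot: [-3.141, -0.002, 1.188]
wrist_force: [-0.3, 3.4, 0.7]
width: 0.0006
```

step_arm(
  plan=[
    [[-0.5, -1.2, 0, -0.015, 0], [-0.9, -2.4, 0, -0.035, 0], [-1.2, -3.6, 0, -0.05, 0], [-1.5, -4.7, 0, -0.07, 0], [-1.9, -5.9, 0, -0.085, 0], [-2.2, -7.1, 0, -0.105, 0], [-2.2, -7.1, 0, -0.105, 0], [-2.2, -7.1, 0, -0.105, 0]],
  ],
)

```text
time: 4.97
tool_pos: [0.6244, -0.1602, 0.0556]
ee_rot: [3.141, 0.001, 1.082]
wrist_force: [0.7, -0.1, -0.4]
width: 0.0005
```

step_arm(
  plan=[
    [[-0.4, -1.2, 0, -0.018, 0], [-0.8, -2.3, 0, -0.035, 0], [-0.8, -2.3, 0, -0.035, 0], [-0.8, -2.3, 0, -0.035, 0]],
  ],
)

```text
time: 5.3
tool_pos: [0.6236, -0.1618, 0.0555]
ee_rot: [3.141, 0.0, 1.048]
wrist_force: [-0.3, -0.4, 0.5]
width: 0.0006
```

```bash
cat > ang.py <<'E'
from h import *
C=np.array([.557,-.138])
s=cams.snapshot("side");f=s["frame"].astype(int)
for thr in (42,60):
  for b in blobs(s,f.max(2)<thr,.063,8,150,proj(s,[.557,-.138,.063]),75):
    v=b[2][:2]-C
    if abs(np.hypot(*v)-.096)<.008:
        a=np.degrees(np.arctan2(v[1],v[0]))%360
        print(thr,b[0],b[1],"r",round(np.hypot(*v),4),"left-turn",round(98-a,1),"front",round(218-a,1),"right",round(338-a,1))
E
python3 ang.py
```

```text
42 [411.5 242.2] [ 7  7 33] r 0.0976 left-turn -104.6 front 15.4 right 135.4
42 [328.9 250.6] [ 5  4 17] r 0.0963 left-turn 15.0 front 135.0 right 255.0
60 [328.7 250. ] [ 7  7 36] r 0.0959 left-turn 15.9 front 135.9 right 255.9
60 [369.6 267. ] [4 5 9] r 0.0978 left-turn -38.6 front 81.4 right 201.4
```

One click is confirmed at 15°. On to the second.

step_arm(
  plan=[
    [[-1.8, -4.7, 0, -0.07, 0], [-3.4, -8, 0, -0.122, 0], [-4, -9.1, 0, -0.14, 0], [-4.6, -10.2, 0, -0.157, 0], [-5.2, -11.3, 0, -0.175, 0], [-5.8, -12.4, 0, -0.192, 0], [-6.4, -13.5, 0, -0.209, 0], [-7.1, -14.6, 0, -0.227, 0]],
  ],
)

```text
time: 6.02
tool_pos: [0.616, -0.1767, 0.0555]
ee_rot: [-3.142, 0.001, 0.819]
wrist_force: [-0.1, -0.5, 0.5]
width: 0.0004
```

step_arm(
  plan=[
    [[0, 0, 0, 0, 0], [-0.7, -1, 0, -0.017, 0], [-1.4, -2, 0, -0.034, 0], [-1.4, -2, 0, -0.034, 0]],
  ],
)

```text
time: 6.35
tool_pos: [0.6148, -0.1787, 0.0555]
ee_rot: [3.141, 0.001, 0.785]
wrist_force: [0.7, 0.3, 0.3]
width: 0.0006
```

```bash
python3 ang.py
```

```text
42 [322.4 241.5] [ 6  5 19] r 0.0964 left-turn 30.6 front 150.6 right 270.6
42 [406.5 250.9] [ 7  7 32] r 0.0976 left-turn -89.9 front 30.1 right 150.1
60 [322.4 241.3] [ 6  7 34] r 0.0963 left-turn 31.0 front 151.0 right 271.0
```

step_arm(
  plan=[
    [[-2.6, -3.5, 0, -0.061, 0], [-5.3, -6.9, 0, -0.122, 0], [-6.1, -7.8, 0, -0.14, 0], [-7, -8.7, 0, -0.157, 0], [-7.8, -9.6, 0, -0.175, 0], [-8.7, -10.5, 0, -0.192, 0], [-9.6, -11.4, 0, -0.209, 0], [-10.6, -12.2, 0, -0.227, 0]],
  ],
)

```text
time: 7.07
tool_pos: [0.604, -0.1909, 0.0555]
ee_rot: [3.141, 0.001, 0.558]
wrist_force: [-0.3, 0.4, 0.4]
width: 0.0002
```

step_arm(
  plan=[
    [[0, 0, 0, 0, 0], [-0.9, -0.8, 0, -0.017, 0], [-1.8, -1.6, 0, -0.035, 0], [-1.8, -1.6, 0, -0.035, 0]],
  ],
)

```text
time: 7.4
tool_pos: [0.6024, -0.1924, 0.0555]
ee_rot: [3.141, 0.001, 0.523]
wrist_force: [0.4, 0.7, 0.1]
width: 0.0004
```

```bash
python3 ang.py
```

```text
42 [319.2 232.3] [ 5  5 18] r 0.0971 left-turn 45.1 front 165.1 right 285.1
42 [397.2 257.8] [ 8  8 44] r 0.0953 left-turn -74.3 front 45.7 right 165.7
60 [319.1 232. ] [ 7  7 32] r 0.0972 left-turn 45.6 front 165.6 right 285.6
60 [327.8 251. ] [12  5 41] r 0.0987 left-turn 15.4 front 135.4 right 255.4
```

step_arm(
  plan=[
    [[-3.4, -2.7, 0, -0.061, 0], [-6.9, -5.3, 0, -0.122, 0], [-8, -6, 0, -0.14, 0], [-9, -6.6, 0, -0.157, 0], [-10.1, -7.3, 0, -0.175, 0], [-11.2, -7.9, 0, -0.192, 0], [-12.3, -8.5, 0, -0.21, 0], [-13.4, -9, 0, -0.227, 0]],
  ],
)

```text
time: 8.12
tool_pos: [0.5887, -0.2013, 0.0555]
ee_rot: [3.141, 0.001, 0.296]
wrist_force: [0.3, 0.4, -0.4]
width: 0.0006
```

step_arm(
  plan=[
    [[0, 0, 0, 0, 0], [0, 0, 0, 0, 0]],
  ],
)

```text
time: 8.28
tool_pos: [0.5889, -0.2014, 0.0555]
ee_rot: [3.141, 0.001, 0.298]
wrist_force: [0.6, 0.0, 0.2]
width: 0.0007
```

```bash
python3 ang.py
```

```text
42 [319.1 222.5] [ 3  4 10] r 0.0976 left-turn 60.5 front 180.5 right 300.5
42 [387.8 263.2] [ 8  7 36] r 0.0968 left-turn -60.6 front 59.4 right 179.4
60 [391.5 199. ] [ 5  4 10] r 0.0997 left-turn -180.3 front -60.3 right 59.7
60 [319.3 222. ] [ 5  5 22] r 0.0975 left-turn 61.3 front 181.3 right 301.3
60 [326.9 242. ] [10  5 31] r 0.0887 left-turn 27.7 front 147.7 right 267.7
```

The table is at 60° on all three balls. I back off, rise and go over the lock pin.

step_arm(
  plan=[
    [[6, 1, 0, 0, 0], [12, 2, 0, 0, 0], [12, 2, 15, 0, 0], [12, 2, 40, 0, 0], [12, 2, 65, 0, 0], [12, 2, 70, 0, 0], [-10, 11, 70, 0.05, 0], [-40, 20, 70, 0.1, 0]],
  ],
)

```text
time: 9.0
tool_pos: [0.5507, -0.1811, 0.1252]
ee_rot: [3.14, -0.001, 0.401]
wrist_force: [-1.1, -0.8, 0.4]
width: 0.0006
```

step_arm(
  plan=[
    [[-25, 8, 0, 0, 0], [-45, 15, 0, 0, 0], [-53, 17, 0, 0, 0], [-53, 17, 0, 0, 0], [-53, 17, -15, 0, 0], [-53, 17, -30, 0, 0], [-53, 17, -45, 0, 0], [-53, 17, -53, 0, 0]],
  ],
)

```text
time: 9.67
tool_pos: [0.4966, -0.164, 0.0703]
ee_rot: [-3.14, 0.001, 0.398]
wrist_force: [-0.3, 0.5, -0.2]
width: 0.0006
```

step_arm(
  plan=[
    [[0, 0, 0, 0, 0], [0, 0, 0, 0, 0], [0, 0, 0, 0, 0]],
  ],
)

```text
time: 9.92
tool_pos: [0.4974, -0.1644, 0.0733]
ee_rot: [3.14, -0.001, 0.398]
wrist_force: [-0.4, 0.1, 0.7]
width: 0.0003
```

```bash
python3 ang.py
python3 - <<'E'
from h import *
o=robot.get_obs();print(o["tool_pos"],o["ee_rot"])
s=cams.snapshot("side");q=proj(s,o["tool_pos"]);print((q-[335,175])*6,(proj(s,[.496,-.164,.049])-[335,175])*6)
cv2.imwrite("pics/pin.png",cv2.resize(s["frame"][175:275,335:455,::-1],None,fx=6,fy=6,interpolation=cv2.INTER_CUBIC))
E
```

```text
42 [319.2 222. ] [ 3  5 13] r 0.0978 left-turn 61.3 front 181.3 right 301.3
42 [387.  262.9] [ 7  6 32] r 0.0954 left-turn -59.9 front 60.1 right 180.1
60 [319.2 222. ] [ 5  5 23] r 0.0977 left-turn 61.4 front 181.4 right 301.4
60 [326.9 241.9] [10  5 37] r 0.0885 left-turn 27.7 front 147.7 right 267.7
[ 0.49740683 -0.16443268  0.07357701] [ 3.13995700e+00 -1.48020642e-03  3.97790589e-01]
[371.04509555 350.61193784] [365.75738134 398.04263137]
```

View pics/pin.png

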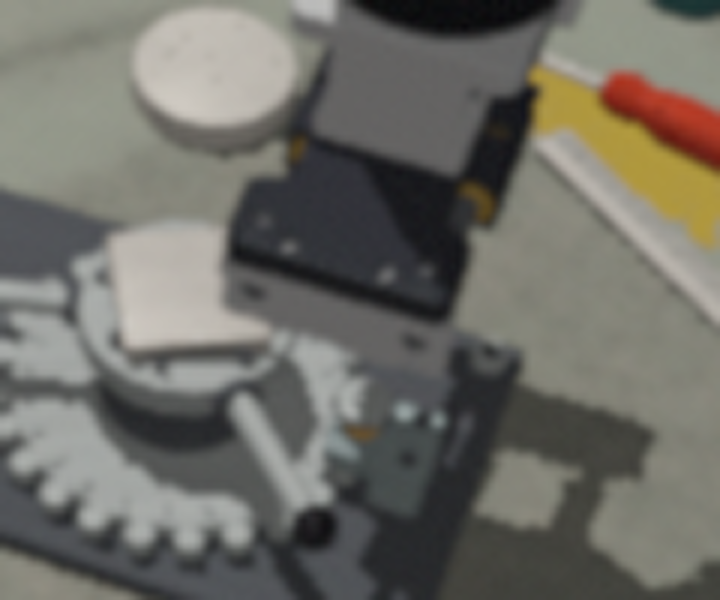

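The view shows the gripper over the pin, with the head just hidden and its orange ring at about (362,432). The front spoke and ball are clear at (315,527). I press slowly.

step_arm(
  plan=[
    [[-1, 0, -6, 0, 0], [-1, 0, -12, 0, 0], [-1, 0, -17, 0, 0], [-1, 0, -20, 0, 0], [-1, 0, -22, 0, 0], [-1, 0, -24, 0, 0], [-1, 0, -26, 0, 0], [-1, 0, -26, 0, 0]],
  ],
)

```text
time: 10.68
tool_pos: [0.4952, -0.1639, 0.0464]
ee_rot: [-3.141, 0.0, 0.398]
wrist_force: [0.0, 0.1, 0.9]
width: 0.0003
```

step_arm(
  plan=[
    [[0, 0, -1, 0, 0], [0, 0, -2, 0, 0], [0, 0, -3, 0, 0], [0, 0, -4, 0, 0], [0, 0, -4, 0, 0], [0, 0, -4, 0, 0]],
  ],
)

```text
time: 11.18
tool_pos: [0.4954, -0.164, 0.0425]
ee_rot: [3.141, -0.0, 0.398]
wrist_force: [-0.3, 1.2, 1.7]
width: 0.0007
```

step_arm(
  plan=[
    [[0, 0, -1, 0, 0], [0, 0, -2, 0, 0], [0, 0, -2, 0, 0], [0, 0, -2, 0, 0]],
  ],
)

```text
time: 11.52
tool_pos: [0.4955, -0.164, 0.041]
ee_rot: [3.141, -0.0, 0.398]
wrist_force: [-1.9, -0.0, 4.5]
width: 0.0003
```

step_arm(
  plan=[
    [[0, 0, -1, 0, 0], [0, 0, -2, 0, 0], [0, 0, -2, 0, 0], [0, 0, -2, 0, 0]],
  ],
)

```text
time: 11.85
tool_pos: [0.4956, -0.1641, 0.0408]
ee_rot: [3.141, -0.001, 0.398]
wrist_force: [-5.2, 2.0, 13.0]
width: 0.0003
```

The pin is firmly on its stop: 13 N at z = 40.8 mm. I retract.

step_arm(
  plan=[
    [[0, 0, 4, 0, 0], [0, 0, 15, 0, 0], [0, 0, 40, 0, 0], [0, 0, 75, 0, 0], [0, 0, 110, 0, 0], [-35, 0, 140, 0, 0], [-75, 0, 140, 0, 0], [-110, 0, 140, 0, 0]],
  ],
)

```text
time: 12.52
tool_pos: [0.3856, -0.1647, 0.1814]
ee_rot: [3.137, -0.003, 0.399]
wrist_force: [-0.1, 0.1, 0.3]
width: 0.0006
```

step_arm(
  plan=[
    [[-40, -20, 0, 0, 0], [-75, -50, 0, 0, 0], [-95, -85, 0, 0, 0], [-110, -115, 0, 0, 0], [-110, -115, 0, 0, 0], [-110, -115, 0, 0, 0], [-110, -115, 0, 0, 0]],
  ],
)

```text
time: 13.1
tool_pos: [0.2755, -0.2787, 0.1784]
ee_rot: [-3.141, -0.001, 0.397]
wrist_force: [0.3, -0.4, -0.6]
width: 0.0008
```

```bash
python3 ang.py
python3 - <<'E'
from h import *
ims=[]
for n,(x,y) in(("top",(350,236)),("side",(350,232))):
    f=cams.snapshot(n)["frame"][:,:,::-1]
    ims.append(cv2.resize(f[y-65:y+65,x-65:x+65],None,fx=3,fy=3,interpolation=cv2.INTER_CUBIC))
cv2.imwrite("pics/end.png",np.hstack(ims));print(robot.get_obs()["tool_pos"],robot.get_obs()["wrist_force"])
E
```

```text
42 [391.8 199.1] [4 4 9] r 0.0998 left-turn -179.9 front -59.9 right 60.1
42 [319.2 222.3] [ 5  5 19] r 0.0977 left-turn 60.9 front 180.9 right 300.9
42 [326.7 242.1] [ 9  5 26] r 0.0891 left-turn 27.6 front 147.6 right 267.6
42 [393.7 257.1] [4 3 9] r 0.0901 left-turn -71.6 front 48.4 right 168.4
60 [391.5 198.9] [ 5  6 18] r 0.0999 left-turn -180.3 front -60.3 right 59.7
60 [319.1 222. ] [ 5  7 27] r 0.0978 left-turn 61.4 front 181.4 right 301.4
60 [327.3 242.1] [11  7 50] r 0.0881 left-turn 27.2 front 147.2 right 267.2
60 [400.9 257.8] [19 12 84] r 0.0998 left-turn -77.7 front 42.3 right 162.3
60 [344.9 261.1] [4 3 9] r 0.0954 left-turn -9.1 front 110.9 right 230.9
60 [352.2 264.7] [ 5  4 11] r 0.0976 left-turn -18.7 front 101.3 right 221.3
60 [374.9 268.1] [4 3 9] r 0.101 left-turn -44.3 front 75.7 right 195.7
60 [366.7 268.7] [4 3 9] r 0.1017 left-turn -35.3 front 84.7 right 204.7
[ 0.27621097 -0.27792898  0.17846058] [ 0.33288337 -0.20610882 -0.16219002]
```

View pics/end.png

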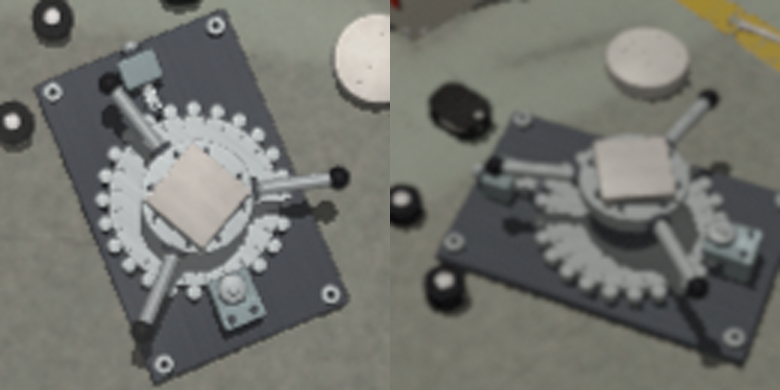

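The last view shows the spokes turned by four clicks and the block seated at (198,195). The pin head is low on its bracket at (232,290) and (722,237) with its orange ring gone, and the neighbouring things have not moved. I hand the job in.

```bash
python3 -c "
from bench import robot
print(robot.close_job())"
```

```text
the job is handed in; nothing more can be done
None
```

I turned the table four clicks clockwise, then pressed the lock pin home and handed the job in at about 13 s. I pushed only the right spoke with the shut fingertip, one click at a time.

- **Table:** the side camera read 15, 30, 45 and 60° after the four clicks. The last reading was 60–61°, against the ±3° allowed. The largest push force I saw was about 3.4 N, sampled only at the end of each move.
- **Lock pin:** it stopped firmly with the fingertip at 40.8 mm height and 13 N. Home is 41 mm. In the final picture the head sits low on its bracket and its orange ring no longer shows.
- **Surroundings:** by eye, the block is flat in its nest and the things visible round the stage have not moved. The gripper is clear of everything.

No check failed. In the final picture the ball-finding code also picked up a few dark spots that were not balls (radius or size did not fit), and I ignored those. I did not try turning the table to confirm the lock holds.

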